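# Clamp the denture flask shut

## Robot

A 6-joint arm with a two-finger parallel gripper is mounted at the origin on a cart in front of the work surface, level with it; the furniture and walls round the work are solid. World frame = base frame: x ahead of the robot, y to its left, z up, the work surface at z = 0. Lengths are in m, angles in rad, forces in N, time in s.
With the tool pointing down it reaches from about 0.325 to 0.9 m from the base axis. Payload 3.5 kg.
Tool frame: the origin (TCP) lies at the very end of the fingers, on their centre line; the grasp point (between the pads) lies 19 mm behind it; z points along the fingers, y is the line along which they close (so a half turn about z gives the same grasp; the last joint's range is limited). The gripper opens to 85 mm and grips with 20 to 120 N. Pads are 22 mm wide; open, the fingers measure 114 mm over their backs; the gripper's body (76 mm by 85 mm) begins 54 mm behind the grasp point. The pads swing forward as they close: fully open they stand 13 mm farther back than shut.
Start: joints at [1.012, 0.276, -0.026, 1.268, 0, 1.467], TCP at [0.275, 0.561, 0.231] pointing down, gripper open.
Joint ranges: [-3.12, 3.12], [-0.85, 1.88], [-1.08, 1.24], [-1.95, 2.15], [-1.57, 1.53], [-3.14, 3.14]. Speed limits (rad/s): [2.57, 2.57, 3.14, 3.14, 3.14, 3.14].

## Interface

Orientations are given as [roll, pitch, yaw] about the fixed x, y, z axes, in that order (R = Rz(yaw) Ry(pitch) Rx(roll)).
In Python, from cell import env gives the robot as it stands.
- The arm moves only by the tool drive_tool, never from a script. Its argument "moves" is a list of rows, each a list of 5 numbers: the shift along the world's x, y, z in mm, then the turn about the world's z in rad, then the opening in per cent of the stroke, from 0 (shut) to 100 (fully open). A call has 1 to 10 rows; each row shifts and turns the commanded pose from where the row before left it; what a row does not reach is not made up. A row lasts 1/10 s, in which the tool goes at most 50 mm and 8.59 degrees, less where a joint would pass 70% of its speed; a pose out of reach is approached as far as the arm can. A call with a gripper value outside its range is refused whole. The fingers move at their own pace and stop on an object; the grip force is fixed at half the most. Time passes only in rows, so rows that do not move let the fingers close. It gives the time, the measured TCP pose, the force, the opening and the grip force at its end, in the units of the state.
- env.get_obs(): the state, without advancing time (a new reading comes with each control period).
- env.capture(name): name is "scene" or "side" or "wrist"; returns the picture (400x640x3 uint8, blue, green, red); there is no depth.
- env.calibration(name): a dict with "vertical_fov" (degrees; the focal length in pixels is half the picture's height over the tangent of half this angle, whatever the lens; pixels are square), "cx", "cy" (the principal point, pixels), "rvec" (rotation vector, rad) and "tvec" (3), from world to camera coordinates, as OpenCV has them. Camera axes: x right, y down, z forward; pixel columns grow to the right and rows downward; lengths in m; the calibration is good to about 2 mm. A picture is of the moment at which its call begins: read the wrist's pose just before it. calibration takes no time and is no camera call; for the wrist camera it gives the pose at the moment of the call.
- env.hand_in(): hands the job in; it is judged then, once.
The state is a dict: "clock": time; "q": joint angles; "joint_vel": joint speeds; "tau": joint torques, N m; "eef_pos": TCP position; "ee_rot": TCP orientation; "contact_force": force on the tool from outside, world axes, zero at the start; "torque": the same for the moment, N m; "finger_gap": opening from 0.0 (shut) to 1.0 (fully open); "gripper_force": force on a finger pad.
Only numpy, scipy, OpenCV 4.12 (cv2) and the standard library are available. Lean on these libraries where they do the work, as an engineer would, in place of code of your own. Each camera call takes 0.05 s, during which the arm holds its last target. There are 200 camera calls.

## Task

The brass denture flask has to be clamped shut in the grey bench clamp. With the fingers, and never lifting or tipping the flask, push it back along its guide rails until it is fully home against the back stop, and swing the clamp strap round as far as it goes, so that its rubber foot is over the round boss of the flask, the cam lever still raised. With both in place, push the red-knobbed cam lever all the way down so that the strap presses the two halves together, then back away, leaving the other things on the bench where they stand.

Things in the scene. Friction and masses are not known exactly. Their poses are not given: they have to be found in the camera images.
- clamp: fixed bench clamp, grey plate 160x150 mm, top face 14 mm above the bench. Origin on the bench under the flask lane's centre line; x along the lane to the back stop, y to the stud's side, z up. Plate x -85..75, y -57..93 mm. Guide rails: inner faces y +-35.5, 8 mm wide, x -58..58, tops z 24 mm. Back stop: face x 58, top z 32 mm
- stud (a point): foot, at bench level, of the clamp's vertical steel stud axis, at x 18, y 62 mm in the clamp's frame. The stud carries the strap and, above it, the cam lever
- flask_home (a point): where the origin of the flask lies when it is home against the back stop: on the plate at x 18, y 0, z 14 mm in the clamp's frame
- flask: loose brass denture flask, about 0.7 kg, 80 (x) by 68 (y) mm, on the plate between the rails, 25 to 45 mm short of home. Origin under its centre, axes like the clamp's; front face 40 mm to -x. Lower half 24 mm high, upper 22 mm; round boss on top 32 mm across, 6 mm high, its top 54.5 mm above the origin (52 when shut)
- flask_top (a joint): gap between the flask's halves, m: 0.0025 open as it stands (springy: about 8 N starts to close it, 16 N closes it), 0 shut metal to metal
- strap_swing (a joint): angle of the strap about the stud, rad: 0 = over the lane at its end stop, pointing along the clamp's -y, its foot over the boss of a flask that is home. Grows counter-clockwise seen from above; at 1.57 the strap points along the clamp's +x; at most 2.0. Friction holds it where it is left (about 1 N at the nose moves it)
- strap_nose (a point): near the rounded end of the steel strap, 76 mm from the stud axis (the end is at 85 mm), at half its thickness. Strap 18 mm wide, 12 mm thick, underside 78 mm above the bench while the lever is up. Below it, 62 mm out, a rubber foot 17 mm across, 8 mm deep clears the boss by 1.6 mm while the lever is up; with the lever down it would strike the boss
- cam_lever (a joint): cam lever, rad: 0 = raised, 1.1 rad above level; 1.1 = fully down, level. It turns with the strap and points the opposite way from the stud (strap over the lane: along the clamp's +y). Pivot on the stud axis 108 mm above the bench. Stiff, 0.3 to 0.5 N m, 4 to 6 N at the knob; stays where left. Pushing it down draws the strap 4.6 mm down
- lever_knob (a point): centre of the red ball knob, 22 mm across, at the end of the cam lever, 88 mm from the pivot; the bar behind it is a round rod 9.6 mm thick
- mixing_bowl: green rubber mixing bowl, 120 mm across, 64 mm high, bystander; origin under its centre
- powder_jar: white-lidded clear jar, 48 mm across, 58 mm high, bystander; origin under its centre
- bottle_separator: small dropper bottle with black cap, 26 mm across, 73 mm high, bystander; origin under its centre
- cast_white: white plaster jaw cast, 56x60x28 mm, bystander; origin under its centre
- wax_sheets: stack of red wax sheets, 156x86x10 mm, bystander; origin under its centre
- bur_block: wooden block with burs, 40x64x38 mm, bystander; origin under its centre
- cast_on_base: brown jaw cast on a clear base, 56x66x40 mm, bystander; origin under its centre
- pen_blue: blue pen, 8x179x8 mm, bystander; origin under its centre
Things that resemble listed ones, but are neither listed nor needed, are in the scene too. What is shaped like the flask but purple is not meant.

How it is judged:
On the way, in this order (a step that is already met when the one before it is completed fails the run):
1. the flask is home against the back stop and the strap is swung fully over it, the lever still raised (x of flask in the frame of clamp above 0.0145 m and value of joint strap_swing below 0.08 rad and value of joint cam_lever below 0.3 rad), for 0.2 s.
2. the cam lever is down and the flask is pressed shut (value of joint cam_lever above 0.98 rad and value of joint flask_top below 0.0008 m), for 0.2 s.
At the end, for the whole second after the job is handed in: The flask stands within 3.5 mm of its home against the back stop, the strap is within 0.08 rad of its stop over the lane, the cam lever within 0.12 rad of fully down, the halves closed to less than 0.8 mm, the strap bearing on the flask with more than 8 N, everything at rest (all of step 2 and x of flask in the frame of clamp above 0.0145 m and value of joint strap_swing below 0.08 rad and contact force between strap and flask above 8 N and angle between flask's own z axis and vertical below 0.05 rad and linear speed of flask below 0.02 m/s); the robot touches nothing.
It fails at once if the flask is lifted or tipped (z of flask in the frame of clamp above 0.02 m or angle between flask's own z axis and vertical above 0.12 rad).
It fails at once if a bystander is moved by more than 15 mm (distance of any of mixing_bowl, powder_jar, bottle_separator, cast_white, wax_sheets, bur_block, cast_on_base, pen_blue from where it was at the start of the episode above 0.015 m).
It also fails if it takes over 61 s, if anything falls off the work surface, if the arm or the gripper's body presses on something with over 40 N, if the wrist force passes 120 N, or if a joint passes its speed limit or range.

## Working session

There is one attempt and no reset: what is moved stays moved. The work goes in short steps, Python scripts to look and compute and a tool call to move; the robot and the scene stay as the last step left them, time stands still between calls to the robot, and variables do not carry over. Pictures are saved under pics/ and viewed, at most 10 in all, crops included, and the job is handed in when it is done.

Besides the shell and the picture viewer there is one more tool, called after "Request:" by a JSON object that holds its "fn" and its "kwargs". drive_tool: Moves the arm, as the interface text tells. Its arguments: {"type":"object","properties":{"moves":{"type":"array"}},"required":["moves"]}

```bash
mkdir -p pics; cat > h.py <<'E'
import numpy as np, cv2
from cell import env
def cal(n):
    c=env.calibration(n); f=200/np.tan(np.radians(c["vertical_fov"])/2)
    K=np.array([[f,0,c["cx"]],[0,f,c["cy"]],[0,0,1]]); R=cv2.Rodrigues(np.array(c["rvec"],float))[0]
    return K,R,np.array(c["tvec"],float).ravel()
def ray(c,p):
    K,R,t=c; d=R.T@np.linalg.solve(K,[p[0],p[1],1]); return -R.T@t,d
def onz(c,p,z):
    o,d=ray(c,p); return o+d*(z-o[2])/d[2]
def proj(c,X):
    K,R,t=c; x=K@(R@np.array(X,float)+t); return x[:2]/x[2]
def tri(obs):
    A=0;b=0
    for c,p in obs:
        o,d=ray(c,p); d=d/np.linalg.norm(d); M=np.eye(3)-np.outer(d,d); A=A+M; b=b+M@o
    return np.linalg.solve(A,b)
E
python3 - <<'E'
from h import *
for n in("scene","side"):
    im=env.capture(n); cv2.imwrite(f"pics/{n}0.png",im)
    K,R,t=cal(n); print(n,K[0,0],-R.T@t, env.calibration(n))
    
o=env.get_obs(); print(o)
E
```

```text
scene 467.2864166378432 [ 0.04197663 -0.66998965  0.87341258] {'vertical_fov': 46.34214252064884, 'cx': 318.0711318149536, 'cy': 202.87626965041338, 'rvec': array([ 2.21823506, -0.80538208,  0.32775661]), 'tvec': array([-0.44942689,  0.29455317,  0.96164006])}
side 380.03004564010337 [ 0.11992177 -0.87951423  0.61012392] {'vertical_fov': 55.513347185224816, 'cx': 311.4300187949292, 'cy': 200.1339703665623, 'rvec': array([ 1.98657077, -0.490732  ,  0.3210477 ]), 'tvec': array([-0.52845182,  0.2215502 ,  0.91204818])}
{'clock': 0.1, 'q': array([ 1.01161554e+00,  2.77087213e-01, -2.77706804e-02,  1.26801552e+00,
       -3.73136199e-05,  1.46741763e+00]), 'joint_vel': array([-0.00099919, -0.0012813 ,  0.00498022, -0.00138968,  0.00078919,
        0.0009176 ]), 'tau': array([ 1.18422082e-03, -4.46707785e+01,  2.96129215e+01,  8.46789888e-03,
       -1.41944774e-04, -5.72734052e-06]), 'eef_pos': array([0.27473369, 0.56057051, 0.23024004]), 'ee_rot': array([-3.13952280e+00, -1.77229859e-04,  2.68579042e+00]), 'contact_force': array([-1.09452228,  0.27561016,  0.60655231]), 'torque': array([-0.02765953, -0.08165108,  0.03808909]), 'gripper_force': 0.0, 'finger_gap': 1.0020575196000165}
```

View pics/scene0.png

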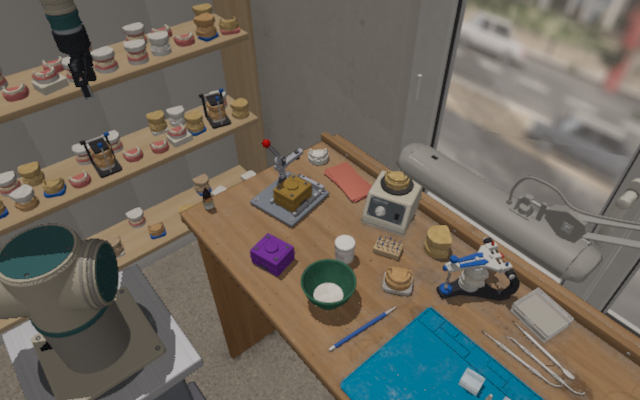

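View pics/side0.png

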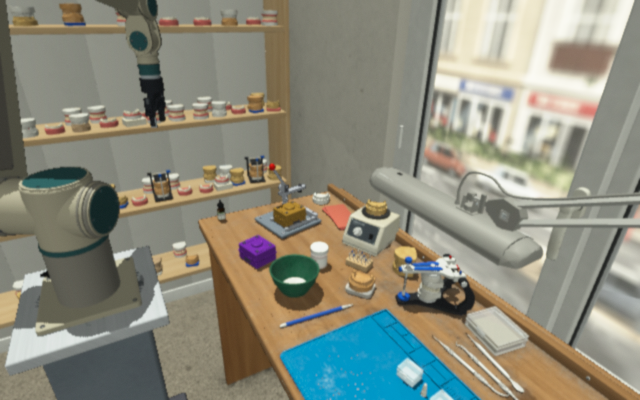

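The scene picture shows the grey clamp at about (290,197). The brass flask sits on it at (292,190), and the red knob is at (266,143). The flask look-alikes are the purple flask (272,254), the brown cast on its base (397,280), the yellow cast (438,240) and the vibrator with a cast (397,185). By the description I choose the brass one at (292,190), and I'll check it in a close crop.

```bash
python3 - <<'E'
from h import *
im=cv2.imread("pics/scene0.png"); 
cv2.imwrite("pics/crop1.png",cv2.resize(im[130:230,240:340],None,fx=6,fy=6,interpolation=cv2.INTER_CUBIC))
c=cal("scene")
for p in [(251,198),(289,222),(327,190),(292,190),(209,205)]: print(p,onz(c,p,0.014).round(3))
S=cal("side")
def red(n,box):
    i=cv2.imread(f"pics/{n}0.png").astype(int); x0,y0,x1,y1=box
    s=i[y0:y1,x0:x1]; m=(s[...,2]>150)&(s[...,1]<70)&(s[...,0]<70); y,x=np.nonzero(m); print(len(x)); return x.mean()+x0,y.mean()+y0
a=red("scene",(255,130,280,155)); b=red("side",(262,155,282,185)); print(a,b,tri([(c,a),(S,b)]))
E
```

```text
(251, 198) [0.479 0.157 0.014]
(289, 222) [0.503 0.019 0.014]
(327, 190) [0.656 0.049 0.014]
(292, 190) [0.583 0.111 0.014]
(209, 205) [0.379 0.206 0.014]
13
19
(np.float64(265.0), np.float64(141.0)) (np.float64(271.1578947368421), np.float64(165.4736842105263)) [0.53306483 0.14211067 0.18460102]
```

View pics/crop1.png

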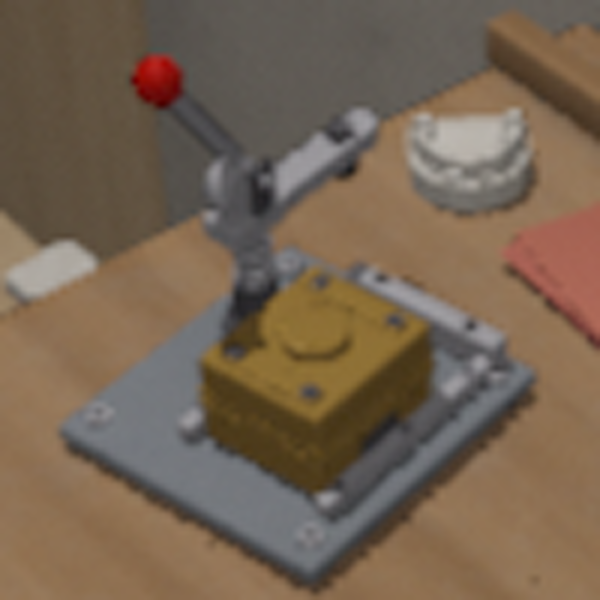

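The crop shows the brass flask with its round boss at crop pixel (312,330), between the rails, with a clear gap to the back stop at upper right. The strap points roughly along +x with its nose at (365,125), and the knob is raised at (158,80). The plate corners are at crop (65,435), (310,575), (535,378) and about (285,250). I'll fit the clamp pose from these.

```bash
cat >> h.py <<'E'
from scipy.optimize import least_squares
def fitclamp(c,px):
    loc=np.array([(-85,93),(-85,-57),(75,-57),(75,93)])/1000
    W=np.array([onz(c,p,.014)[:2] for p in px])
    def f(v):
        C,S=np.cos(v[2]),np.sin(v[2]); return (loc@np.array([[C,S],[-S,C]])+v[:2]-W).ravel()
    r=least_squares(f,[W[:,0].mean(),W[:,1].mean(),.2]); return r.x,f(r.x).reshape(-1,2)
def cw(v,l):
    C,S=np.cos(v[2]),np.sin(v[2]); return np.array([v[0]+C*l[0]-S*l[1],v[1]+S*l[0]+C*l[1],l[2]])
E
python3 - <<'E'
from h import *
c=cal("scene"); S=cal("side")
u=lambda x,y:(x/6+240-.4,y/6+130-.4)
v,r=fitclamp(c,[u(63,433),u(311,572),u(535,376),u(287,250)])
print(v,np.degrees(v[2]),(r*1000).round(1))
C,Sn=np.cos(v[2]),np.sin(v[2]); Rt=np.array([[C,Sn],[-Sn,C]])
for n,p,z in[("boss",u(310,325),.0685),("nose",u(365,125),.088)]:
    w=onz(c,p,z); print(n,w,(Rt@(w[:2]-v[:2])*1000).round(1))
k=tri([(c,u(158,80)),(S,(271.2,165.5))]); print("knob",k,(Rt@(k[:2]-v[:2])*1000).round(1))
print("stud",cw(v,(.018,.062,0)), "home",cw(v,(.018,0,.014)))
E
```

```text
[0.57019532 0.07695609 0.22324787] 12.79116086150698 [[-2.4  2.9]
 [-1.9 -4.3]
 [ 2.6 -0.5]
 [ 1.7  1.9]]
boss [0.56156823 0.0814724  0.0685    ] [-7.4  6.3]
nose [0.65191879 0.15700406 0.088     ] [97.4 60. ]
knob [0.52673782 0.12741206 0.19043376] [-31.2  58.8]
stud [0.57402195 0.14140263 0.        ] home [0.58774863 0.08094126 0.014     ]
```

Request:
{"fn": "drive_tool", "kwargs": {"moves": [[0,-20,30,0.06,0],[0,-30,30,0.07,0],[15,-40,20,0.07,0],[15,-40,20,0.07,0],[20,-40,10,0.07,0],[20,-40,10,0.07,0],[20,-40,0,0.07,0],[20,-40,0,0.07,0],[20,-40,0,0.07,0],[20,-40,0,0.06,0]]}}

```text
clock: 1.1
eef_pos: [0.4253, 0.1894, 0.351]
ee_rot: [3.142, -0.0, -2.915]
contact_force: [0.8, 0.6, 0.8]
finger_gap: 0.002
gripper_force: 0.0
```

Request:
{"fn": "drive_tool", "kwargs": {"moves": [[20,-40,0,0,0],[10,-40,0,0,0],[0,0,0,0,0]]}}

```text
clock: 1.4
eef_pos: [0.456, 0.1073, 0.3507]
ee_rot: [-3.14, -0.001, -2.924]
contact_force: [-0.9, 1.3, 0.4]
finger_gap: -0.002
gripper_force: 0.0
```

```bash
python3 - <<'E'
from h import *
o=env.get_obs(); print(o["eef_pos"],o["ee_rot"],o["contact_force"],o["finger_gap"])
w=cal("wrist"); print(w[0][0,0], -w[1].T@w[2], w[1][2])
im=env.capture("wrist"); cv2.imwrite("pics/w1.png",im)
E
```

```text
[0.45603061 0.10725217 0.35066244] [-3.14013654e+00 -1.09830370e-03 -2.92378081e+00] [-0.89163199  1.25852784  0.39893758] -0.0019635110567892506
318.87960116852815 [0.37388937 0.08964117 0.49409017] [ 0.31580476  0.06768338 -0.94640706]
```

View pics/w1.png

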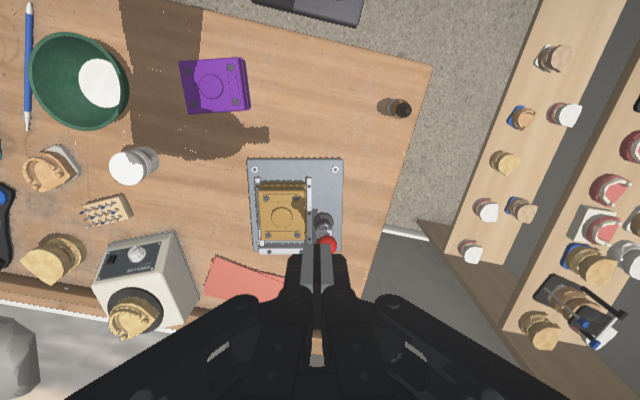

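The wrist picture shows the clamp plate with corners near (248,159), (343,159) and (250,255). The flask's boss is at (283,215), the red knob at (330,243), and the gripper hides the strap. I'll crop to read it accurately.

```bash
python3 - <<'E'
from h import *
im=cv2.imread("pics/w1.png")
cv2.imwrite("pics/crop2.png",cv2.resize(im[150:265,238:353],None,fx=5,fy=5,interpolation=cv2.INTER_CUBIC))
E
```

```text
(no output)
```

View pics/crop2.png

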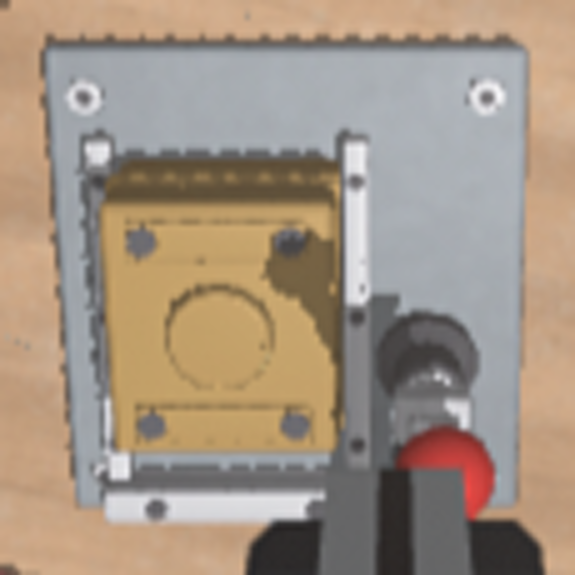

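The crop shows the plate corners at crop (526,45), (45,45), (78,505) and (515,505), the boss at (219,338) and the knob at about (446,478). The flask is between the rails with a gap to the stop.

```bash
python3 - <<'E'
from h import *
w=cal("wrist"); c=cal("scene"); S=cal("side")
u=lambda x,y:(x/5+238-.4,y/5+150-.4)
v,r=fitclamp(w,[u(526,45),u(45,45),u(78,505),u(515,505)])
print(v,np.degrees(v[2]),(r*1000).round(1))
C,Sn=np.cos(v[2]),np.sin(v[2]); Rt=np.array([[C,Sn],[-Sn,C]])
loc=lambda p:(Rt@(p[:2]-v[:2])*1000).round(1)
print("boss",loc(onz(w,u(219,338),.0685)))
q=lambda x,y:(x/6+240-.4,y/6+130-.4)
k=tri([(c,q(158,80)),(S,(271.2,165.5)),(w,u(446,478))]); print("knob",k,loc(k))
print("knob z186",loc(onz(w,u(446,478),.186)),loc(onz(c,q(158,80),.186)),loc(onz(S,(271.2,165.5),.186)))
print("nose end",loc(onz(c,q(365,125),.088)),"boss scene",loc(onz(c,q(310,325),.0685)))
for n,l in dict(stud=(.018,.062,0),start=(.105,.105,.08)).items(): print(n,cw(v,l))
print(env.get_obs()["eef_pos"])
E
```

```text
[0.57041421 0.08230158 0.2201502 ] 12.61367742099125 [[-1.   1.1]
 [-0.4 -1.3]
 [ 1.  -0.9]
 [ 0.5  1.1]]
boss [-10.1   0.6]
knob [0.53108681 0.13680655 0.18493234] [-26.5  61.8]
knob z186 [-27.1  62.5] [-28.6  57.9] [-26.3  63. ]
nose end [95.9 55.1] boss scene [-8.8  1.1]
stud [0.57444045 0.14673596 0.        ]
start [0.6499505  0.20769687 0.08      ]
[0.45535684 0.10916953 0.35070328]
```

```bash
cat >> h.py <<'E'
V=np.array([.5704,.0823,.2202])
def finger(th,r=.068,extra=0):
    n=np.array([np.cos(th),np.sin(th)]); d=np.array([np.sin(th),-np.cos(th)])
    off=.009+.011*abs(n[0])+.0145*abs(n[1])+extra
    p=np.array([.018,.062])+r*d+n*off; return cw(V,(p[0],p[1],0))
E
python3 - <<'E'
from h import *
c=cal("scene"); S=cal("side")
# vertical edge: planes through camera & two edge pixels
def pl(k,a,b):
    o,d1=ray(k,a); _,d2=ray(k,b); n=np.cross(d1,d2); return n,n@o
n1,e1=pl(c,(245,5),(262,140)); n2,e2=pl(S,(289,5),(289,150))
for z in(0,.2,.4): print("panel edge",np.linalg.solve([n1[:2],n2[:2]],[e1-n1[2]*z,e2-n2[2]*z]).round(3))
for p in[(184,212),(250,175),(320,140),(335,135)]: print(p,onz(c,p,0).round(3))
print("start",(cw(V,(.08,.1,0))*1000).round())
prev=None
for th in np.arange(1.57,-.01,-.157):
    f=finger(th)*1000; print(round(th,2),f.round(), None if prev is None else (f-prev).round()[:2]); prev=f
E
```

```text
panel edge [0.841 0.676]
panel edge [0.863 0.717]
panel edge [0.886 0.759]
(184, 212) [ 0.32  0.24 -0.  ]
(250, 175) [0.538 0.253 0.   ]
(320, 140) [0.8   0.252 0.   ]
(335, 135) [ 0.853  0.241 -0.   ]
start [627. 197.   0.]
1.57 [636. 184.   0.] None
1.41 [641. 176.   0.] [ 5. -9.]
1.26 [645. 166.   0.] [  4. -10.]
1.1 [647. 156.   0.] [  2. -11.]
0.94 [648. 145.   0.] [  1. -11.]
0.78 [646. 133.   0.] [ -1. -12.]
0.63 [643. 122.   0.] [ -3. -12.]
0.47 [637. 111.   0.] [ -6. -11.]
0.31 [630. 100.   0.] [ -8. -10.]
0.16 [620.  92.   0.] [-10.  -9.]
-0.0 [609.  85.   0.] [-11.  -7.]
```

Request:
{"fn": "drive_tool", "kwargs": {"moves": [[35,19,0,0,0],[35,19,0,0,0],[36,18,0,0,0],[36,18,0,0,0],[35,18,-20,0,0],[0,0,-45,0,0],[0,0,-45,0,0],[0,0,-45,0,0],[0,0,-45,0,0],[0,0,-40,0,0]]}}

```text
clock: 2.45
eef_pos: [0.6303, 0.2048, 0.1085]
ee_rot: [3.141, -0.002, -2.915]
contact_force: [0.6, 0.4, 0.6]
finger_gap: 0.001
gripper_force: 0.0
```

Request:
{"fn": "drive_tool", "kwargs": {"moves": [[0,0,-33,0,0],[0,0,0,0,0]]}}

```text
clock: 2.65
eef_pos: [0.626, 0.2036, 0.0719]
ee_rot: [3.141, -0.013, -2.915]
contact_force: [-0.7, 0.9, -0.7]
finger_gap: -0.002
gripper_force: 0.0
```

Request:
{"fn": "drive_tool", "kwargs": {"moves": [[5,-8,3,0,0],[3,-9,0,0,0],[4,-9,0,0,0],[4,-10,0,0,0],[2,-11,0,0,0],[1,-11,0,0,0],[-1,-12,0,0,0],[0,0,0,0,0]]}}

```text
clock: 3.45
eef_pos: [0.6497, 0.131, 0.082]
ee_rot: [-3.141, -0.001, -2.919]
contact_force: [-2.1, 0.4, 5.2]
finger_gap: -0.006
gripper_force: 2.7
```

```bash
python3 - <<'E'
from h import *
im=env.capture("scene"); s=env.capture("side")
a=cv2.resize(im[120:230,240:350],None,fx=4,fy=4,interpolation=cv2.INTER_CUBIC)
b=cv2.resize(s[150:240,240:350],None,fx=3.2,fy=4*110/90,interpolation=cv2.INTER_CUBIC)
cv2.imwrite("pics/m1.png",np.hstack([a,cv2.resize(b,(352,440))]))
o=env.get_obs();print(o["eef_pos"],o["contact_force"])
E
```

```text
[0.64984322 0.13145338 0.08201803] [-1.7129961  -0.0362826   5.30099148]
```

View pics/m1.png

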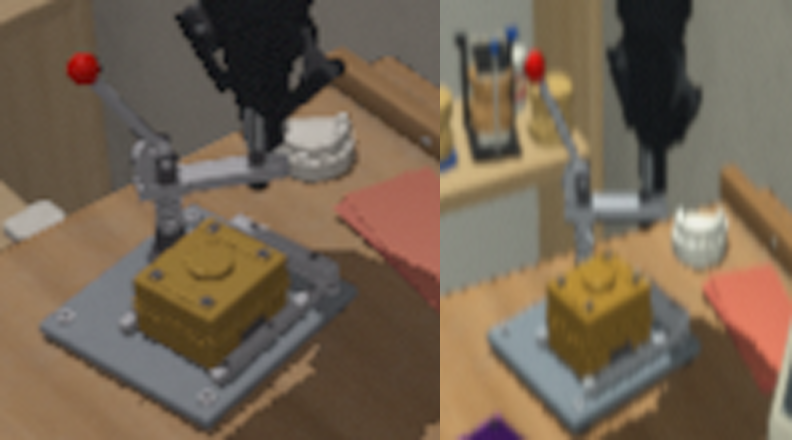

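The picture shows that the strap has swung part way (knob up at scene crop (83,68)). The fingertip overlaps the strap near its nose at (258,180). I'll get the strap angle from the knob.

```bash
cat >> h.py <<'E'
def state():
    out=[]
    for n,b in(("scene",(215,105,300,190)),("side",(225,130,300,205))):
        i=env.capture(n).astype(int); s=i[b[1]:b[3],b[0]:b[2]]
        m=((s[...,2]>110)&(s[...,1]<.45*s[...,2])&(s[...,0]<.45*s[...,2])).astype(np.uint8)
        k,l,st,ce=cv2.connectedComponentsWithStats(m); j=1+np.argmax(st[1:,4]); print(n,st[j,4],ce[j]+b[:2])
        out.append((cal(n),ce[j]+b[:2]))
    K=tri(out); C,S=np.cos(V[2]),np.sin(V[2]); l=np.array([[C,S],[-S,C]])@(K[:2]-V[:2])
    d=l-[.018,.062]; print("knob",K.round(4),"clamp",l.round(4),"theta",np.arctan2(-d[0],d[1]),"elev",np.arctan2(K[2]-.108,np.hypot(*d)))
    e=env.get_obs(); p=np.array([[C,S],[-S,C]])@(e["eef_pos"][:2]-V[:2]); print("tcp clamp",p.round(4),e["eef_pos"].round(4),e["contact_force"].round(1))
E
python3 -c "
from h import *
state()"
```

```text
scene 39 [260.02564103 135.84615385]
side 29 [269.4137931  163.27586207]
knob [0.5402 0.1745 0.1794] clamp [-0.0093  0.0966] theta 0.6686876149478738 elev 1.01729002375064
tcp clamp [0.0884 0.0308] [0.6499 0.1317 0.082 ] [-1.5  0.2  5.2]
```

Request:
{"fn": "drive_tool", "kwargs": {"moves": [[-2,-11,-3,0,0],[-3,-12,0,0,0],[-6,-11,0,0,0],[-8,-10,0,0,0],[0,0,0,0,0]]}}

```text
clock: 4.15
eef_pos: [0.6294, 0.0872, 0.0777]
ee_rot: [-3.141, -0.002, -2.919]
contact_force: [-0.2, -0.1, 0.1]
finger_gap: -0.002
gripper_force: 0.0
```

```bash
python3 -c "
from h import *
state()"
```

```text
scene 38 [261.92105263 129.05263158]
side 28 [272.5        159.78571429]
knob [0.5585 0.1923 0.1822] clamp [0.0124 0.1099] theta 0.11635864285943746 elev 0.9941136807470327
tcp clamp [ 0.0599 -0.0071] [0.6304 0.0884 0.0779] [0.3 0.2 0.8]
```

Request:
{"fn": "drive_tool", "kwargs": {"moves": [[-6,-1.3,0,0,0],[-5,-1,0,0,0],[-4,-1,0,0,0],[-3,-0.7,0,0,0],[-2,-0.5,0,0,0],[0,0,0,0,0]]}}

```text
clock: 4.85
eef_pos: [0.611, 0.0847, 0.0784]
ee_rot: [3.142, 0.0, -2.917]
contact_force: [1.1, -0.3, -0.8]
finger_gap: -0.002
gripper_force: 0.4
```

Request:
{"fn": "drive_tool", "kwargs": {"moves": [[-2,-0.5,0,0,0],[0,0,0,0,0]]}}

```text
clock: 5.05
eef_pos: [0.6106, 0.0846, 0.0787]
ee_rot: [3.141, 0.003, -2.917]
contact_force: [5.1, 1.8, -2.7]
finger_gap: -0.002
gripper_force: 2.6
```

```bash
python3 -c "
from h import *
state()"
```

```text
scene 36 [264.77777778 126.94444444]
side 29 [275.31034483 158.89655172]
knob [0.5693 0.1948 0.1826] clamp [0.0235 0.11  ] theta -0.1132861236486115 elev 0.9959749272112912
tcp clamp [ 0.0397 -0.0066] [0.6106 0.0846 0.0787] [ 5.4  1.3 -1.7]
```

Request:
{"fn": "drive_tool", "kwargs": {"moves": [[-1.5,-0.3,0,0,0],[0,0,0,0,0]]}}

```text
clock: 5.35
eef_pos: [0.6104, 0.0846, 0.0789]
ee_rot: [3.141, 0.006, -2.917]
contact_force: [7.0, 2.8, -3.7]
finger_gap: 0.008
gripper_force: 3.8
```

Request:
{"fn": "drive_tool", "kwargs": {"moves": [[15,3,0,0,0],[0,0,40,0,0],[0,0,45,0,0],[0,0,45,0,0],[-20,-4,40,0,0],[-40,-7,0,0,0],[-40,-7,0,0,0],[-30,-5,0,0,0],[0,0,-45,0,0],[0,0,-45,0,0]]}}

```text
clock: 6.35
eef_pos: [0.4922, 0.0637, 0.1591]
ee_rot: [-3.141, 0.003, -2.918]
contact_force: [0.1, -0.3, 0.7]
finger_gap: 0.003
gripper_force: 0.0
```

```bash
python3 -c "
from h import *
state()"
```

```text
Traceback (most recent call last):
  File "h.py", line 37, in state
    k,l,st,ce=cv2.connectedComponentsWithStats(m); j=1+np.argmax(st[1:,4]); print(n,st[j,4],ce[j]+b[:2])
                                                       ~~~~~~~~~^^^^^^^^^^
ValueError: attempt to get argmax of an empty sequence
```

Request:
{"fn": "drive_tool", "kwargs": {"moves": [[0,0,-45,0,0],[0,0,-45,0,0],[0,0,-38,0,0],[0,0,0,0,0],[10,2.2,0,0,0],[6,1.3,0,0,0],[5,1.1,0,0,0],[5,1.1,0,0,0],[5,1.1,0,0,0],[5,1.1,0,0,0]]}}

```text
clock: 7.4
eef_pos: [0.5281, 0.0716, 0.0315]
ee_rot: [-3.141, -0.002, -2.917]
contact_force: [-4.6, -1.8, 4.4]
finger_gap: -0.0
gripper_force: 2.7
```

Request:
{"fn": "drive_tool", "kwargs": {"moves": [[4,0.9,0,0,0],[2,0.4,0,0,0],[0,0,0,0,0]]}}

```text
clock: 7.7
eef_pos: [0.5351, 0.0731, 0.031]
ee_rot: [-3.141, 0.001, -2.917]
contact_force: [-3.0, -1.1, 2.9]
finger_gap: -0.005
gripper_force: 1.6
```

Request:
{"fn": "drive_tool", "kwargs": {"moves": [[2,0.4,0,0,0],[1,0.2,0,0,0],[0,0,0,0,0]]}}

```text
clock: 8.0
eef_pos: [0.5373, 0.0736, 0.0304]
ee_rot: [3.142, -0.001, -2.917]
contact_force: [-3.9, -0.9, 3.5]
finger_gap: 0.0
gripper_force: 2.4
```

Request:
{"fn": "drive_tool", "kwargs": {"moves": [[1,0.2,0,0,0],[1,0.2,0,0,0],[0,0,0,0,0]]}}

```text
clock: 8.3
eef_pos: [0.5394, 0.0741, 0.0303]
ee_rot: [3.141, -0.0, -2.917]
contact_force: [-3.8, -0.7, 2.5]
finger_gap: -0.002
gripper_force: 2.2
```

Request:
{"fn": "drive_tool", "kwargs": {"moves": [[1,0.2,0,0,0],[1,0.2,0,0,0],[0,0,0,0,0]]}}

```text
clock: 8.6
eef_pos: [0.5405, 0.0743, 0.0302]
ee_rot: [3.141, -0.002, -2.917]
contact_force: [-6.3, -1.9, 4.3]
finger_gap: -0.002
gripper_force: 3.2
```

Request:
{"fn": "drive_tool", "kwargs": {"moves": [[1,0.2,0,0,0],[1,0.2,0,0,0],[0,0,0,0,0]]}}

```text
clock: 8.9
eef_pos: [0.5405, 0.0744, 0.0298]
ee_rot: [3.142, -0.006, -2.918]
contact_force: [-10.3, -2.5, 7.9]
finger_gap: 0.001
gripper_force: 5.1
```

Request:
{"fn": "drive_tool", "kwargs": {"moves": [[1,0.2,0,0,0],[1,0.2,0,0,0],[0,0,0,0,0],[0,0,0,0,0]]}}

```text
clock: 9.3
eef_pos: [0.5404, 0.0746, 0.0294]
ee_rot: [3.141, -0.01, -2.918]
contact_force: [-13.2, -3.3, 9.5]
finger_gap: 0.001
gripper_force: 6.8
```

Request:
{"fn": "drive_tool", "kwargs": {"moves": [[-10,-2,0,0,0],[-15,-3,0,0,0],[0,0,45,0,0],[0,0,45,0,0],[-20,0,45,0,0],[-30,0,45,0,0],[-30,0,45,0,0],[-30,0,20,0,0],[0,0,0,0,0]]}}

```text
clock: 10.2
eef_pos: [0.4162, 0.0707, 0.2731]
ee_rot: [-3.14, 0.01, -2.917]
contact_force: [0.6, 0.9, -0.8]
finger_gap: 0.001
gripper_force: 0.0
```

```bash
python3 - <<'E'
from h import *
im=env.capture("scene"); w=env.capture("wrist"); cw_=cal("wrist")
a=cv2.resize(im[105:235,230:340],(380,450),interpolation=cv2.INTER_CUBIC)
p=proj(cw_,cw(V,(0.018,0.03,.06))); x,y=int(p[0]),int(p[1]); print(p)
x0,y0=max(x-70,0),max(y-75,0); y0=min(y0,250); print(x0,y0)
b=cv2.resize(w[y0:y0+150,x0:x0+140],(420,450),interpolation=cv2.INTER_CUBIC)
cv2.imwrite("pics/m2.png",np.hstack([a,b]))
for n,l in dict(boss=(.018,0,.0685),nose=(.018,-.014,.084),knob=(.018,.102,.186),front=(-.022,-.034,.06)).items():
    q=proj(cw_,cw(V,l)); print(n,((q-[x0,y0])*3+[380,0]).round())
E
```

```text
[322.16927461 289.82933487]
252 214
boss [521. 239.]
nose [485. 263.]
knob [828. 476.]
front [440. 147.]
```

View pics/m2.png

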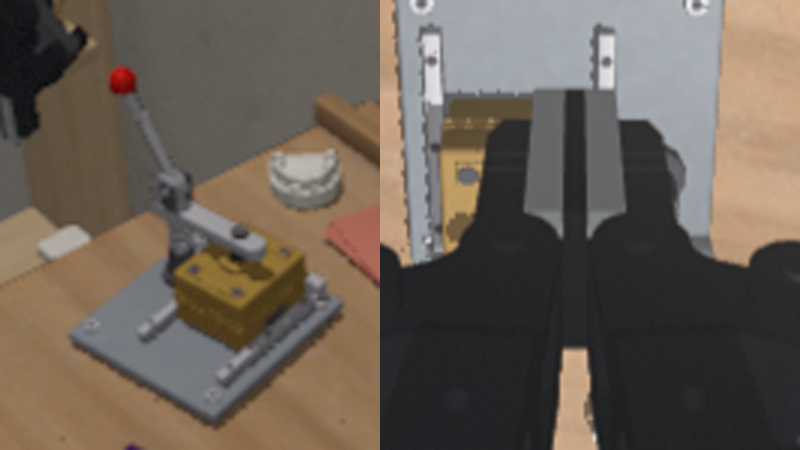

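The picture shows the strap lying over the flask with the foot above the boss (scene crop (240,245)). The flask touches the back stop, the lever is raised and the knob is at (122,80). Next I'll compute the lever arc.

```bash
python3 - <<'E'
from h import *
state()
prev=None
for a in np.linspace(1.1,0,9):
    f=cw(V,(.018,.062+.088*np.cos(a),.119+.088*np.sin(a)))*1000; print(round(a,2),f.round(1),None if prev is None else (f-prev).round(1)); prev=f
E
```

```text
scene 33 [264.75757576 126.6969697 ]
side 29 [275.31034483 158.89655172]
knob [0.5701 0.1964 0.182 ] clamp [0.0246 0.1114] theta -0.13360486651678413 elev 0.9778975250575389
tcp clamp [-0.1532  0.022 ] [0.4161 0.0703 0.2678] [-0.1  0.4 -0.9]
1.1 [565.7 185.7 197.4] None
0.96 [563.4 195.8 191.2] [-2.3 10.1 -6.2]
0.82 [561.4 205.  183.6] [-2.1  9.2 -7.6]
0.69 [559.6 213.1 174.8] [-1.8  8.1 -8.8]
0.55 [558.  219.9 165. ] [-1.5  6.8 -9.8]
0.41 [556.8 225.4 154.3] [ -1.2   5.5 -10.7]
0.28 [555.9 229.4 142.9] [ -0.9   4.  -11.4]
0.14 [555.4 231.8 131.1] [ -0.5   2.4 -11.8]
0.0 [555.2 232.6 119. ] [ -0.2   0.8 -12.1]
```

Request:
{"fn": "drive_tool", "kwargs": {"moves": [[37,29,0,0,0],[37,29,0,0,0],[38,29,0,0,0],[38,29,0,0,0],[0,0,-30,0,0],[0,0,-20,0,0],[0,0,0,0,0]]}}

```text
clock: 11.1
eef_pos: [0.5631, 0.1861, 0.2123]
ee_rot: [3.141, -0.01, -2.917]
contact_force: [-0.8, -1.1, -0.6]
finger_gap: -0.001
gripper_force: 0.0
```

Request:
{"fn": "drive_tool", "kwargs": {"moves": [[2,0,-8,0,0],[0,0,-5,0,0],[0,2,-4,0,0],[0,0,0,0,0]]}}

```text
clock: 11.5
eef_pos: [0.5671, 0.1883, 0.2016]
ee_rot: [3.141, 0.0, -2.917]
contact_force: [0.4, -0.5, 0.1]
finger_gap: 0.0
gripper_force: 0.0
```

Request:
{"fn": "drive_tool", "kwargs": {"moves": [[-1,5,-3,0,0],[-1,5,-4,0,0],[0,0,0,0,0]]}}

```text
clock: 11.8
eef_pos: [0.5646, 0.199, 0.1941]
ee_rot: [3.141, -0.001, -2.916]
contact_force: [-0.0, -0.0, -0.6]
finger_gap: -0.0
gripper_force: 0.0
```

```bash
python3 -c "
from h import *
state()"
```

```text
scene 13 [264.61538462 127.61538462]
side 25 [275.24 159.2 ]
knob [0.5681 0.1934 0.182 ] clamp [0.022  0.1089] theta -0.08501676299586271 elev 1.0041881579624854
tcp clamp [0.0201 0.1146] [0.5649 0.1986 0.1945] [-0.7 -0.3  0.1]
```

Request:
{"fn": "drive_tool", "kwargs": {"moves": [[0,0,-4,0,0],[0,1,-4,0,0],[0,0,0,0,0]]}}

```text
clock: 12.2
eef_pos: [0.5657, 0.2022, 0.1898]
ee_rot: [3.135, 0.004, -2.916]
contact_force: [-3.9, 5.3, 12.1]
finger_gap: -0.003
gripper_force: 6.7
```

Request:
{"fn": "drive_tool", "kwargs": {"moves": [[-1,5,-4,0,0],[-1,4,-4,0,0],[0,0,0,0,0]]}}

```text
clock: 12.5
eef_pos: [0.5635, 0.2123, 0.1818]
ee_rot: [3.133, 0.004, -2.915]
contact_force: [-4.0, 8.1, 12.5]
finger_gap: 0.003
gripper_force: 7.2
```

Request:
{"fn": "drive_tool", "kwargs": {"moves": [[0,-2,-5,0,0],[0,-1,-5,0,0],[0,0,0,0,0]]}}

```text
clock: 12.8
eef_pos: [0.5636, 0.2165, 0.1761]
ee_rot: [3.116, 0.01, -2.912]
contact_force: [-12.3, 23.7, 26.4]
finger_gap: 0.007
gripper_force: 17.8
```

```bash
python3 -c "
from h import *
state()"
```

```text
scene 11 [260.09090909 129.63636364]
side 22 [272.13636364 162.        ]
knob [0.5652 0.2129 0.1665] clamp [0.0235 0.1286] theta -0.08205600535391996 elev 0.7193275987243599
tcp clamp [0.0226 0.1324] [0.5636 0.2165 0.1761] [-12.3  23.8  26.2]
```

Request:
{"fn": "drive_tool", "kwargs": {"moves": [[-3,7,2,0,0],[0,0,0,0,0]]}}

```text
clock: 13.1
eef_pos: [0.5618, 0.2182, 0.1756]
ee_rot: [3.131, 0.009, -2.914]
contact_force: [-4.4, 11.4, 16.0]
finger_gap: -0.003
gripper_force: 9.7
```

Request:
{"fn": "drive_tool", "kwargs": {"moves": [[-1,4,-5,0,0],[-1,4,-5,0,0],[0,0,0,0,0]]}}

```text
clock: 13.4
eef_pos: [0.5595, 0.2271, 0.1644]
ee_rot: [3.128, 0.008, -2.914]
contact_force: [-3.4, 13.6, 11.9]
finger_gap: 0.003
gripper_force: 9.0
```

```bash
python3 -c "
from h import *
state()"
```

```text
scene 11 [257.81818182 132.18181818]
side 19 [270.42105263 164.10526316]
knob [0.5606 0.2178 0.1581] clamp [0.0201 0.1344] theta -0.02865152880730819 elev 0.6052429012427806
tcp clamp [0.021  0.1436] [0.5595 0.227  0.1645] [-4.4 12.7 11.4]
```

Request:
{"fn": "drive_tool", "kwargs": {"moves": [[0,2,15,0,0],[2,-10,5,0,0],[2,-9,0,0,0],[0,0,-5,0,0],[0,0,-5,0,0],[0,0,0,0,0]]}}

```text
clock: 14.1
eef_pos: [0.5608, 0.2025, 0.1683]
ee_rot: [3.142, -0.004, -2.918]
contact_force: [-1.6, 0.2, -0.1]
finger_gap: -0.003
gripper_force: 0.0
```

Request:
{"fn": "drive_tool", "kwargs": {"moves": [[0,0,-4,0,0],[0,0,-3,0,0],[0,0,0,0,0]]}}

```text
clock: 14.4
eef_pos: [0.5624, 0.2033, 0.1636]
ee_rot: [-3.141, 0.001, -2.917]
contact_force: [0.9, -1.6, 2.6]
finger_gap: 0.001
gripper_force: 1.0
```

Request:
{"fn": "drive_tool", "kwargs": {"moves": [[-1,5,-5,0,0],[-1,4,-6,0,0],[0,0,0,0,0]]}}

```text
clock: 14.7
eef_pos: [0.5598, 0.2125, 0.1514]
ee_rot: [-3.141, -0.001, -2.917]
contact_force: [0.1, -1.5, 1.3]
finger_gap: -0.002
gripper_force: 0.8
```

Request:
{"fn": "drive_tool", "kwargs": {"moves": [[-1,4,-7,0,0],[-1,3,-7,0,0],[0,0,0,0,0]]}}

```text
clock: 15.0
eef_pos: [0.5576, 0.22, 0.1373]
ee_rot: [3.14, -0.001, -2.917]
contact_force: [0.5, -0.5, 0.5]
finger_gap: 0.002
gripper_force: 0.3
```

```bash
python3 -c "
from h import *
state()"
```

```text
Traceback (most recent call last):
  File "h.py", line 37, in state
    k,l,st,ce=cv2.connectedComponentsWithStats(m); j=1+np.argmax(st[1:,4]); print(n,st[j,4],ce[j]+b[:2])
                                                       ~~~~~~~~~^^^^^^^^^^
ValueError: attempt to get argmax of an empty sequence
```

```bash
python3 - <<'E'
from h import *
im=env.capture("scene"); s=env.capture("side")
a=cv2.resize(im[110:220,225:325],(400,440),interpolation=cv2.INTER_CUBIC)
b=cv2.resize(s[140:250,225:325],(400,440),interpolation=cv2.INTER_CUBIC)
cv2.imwrite("pics/m3.png",np.hstack([a,b]))
E
```

```text
(no output)
```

View pics/m3.png

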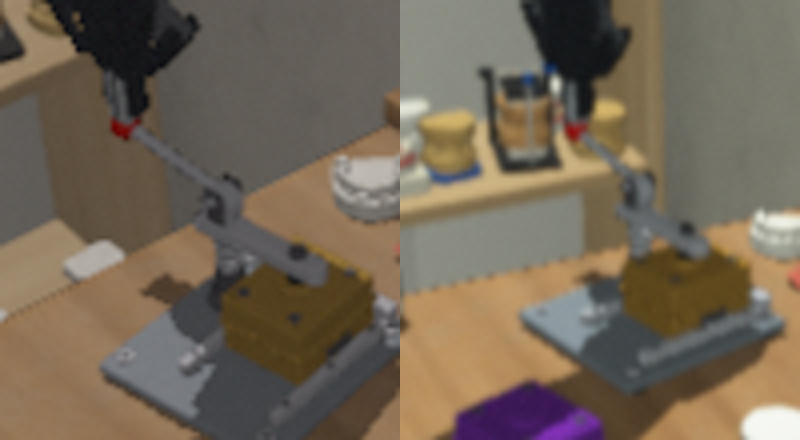

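The picture shows the fingertips on the red knob (scene crop (125,128)), the lever mostly lowered, and the strap still over the flask. I'll keep pushing down.

Request:
{"fn": "drive_tool", "kwargs": {"moves": [[0,2,-6,0,0],[0,1,-6,0,0],[0,0,0,0,0]]}}

```text
clock: 15.45
eef_pos: [0.5575, 0.223, 0.1256]
ee_rot: [3.14, -0.001, -2.917]
contact_force: [-0.8, -0.3, 1.0]
finger_gap: 0.002
gripper_force: 0.3
```

Request:
{"fn": "drive_tool", "kwargs": {"moves": [[0,1,-4,0,0],[0,0,-3,0,0],[0,0,0,0,0]]}}

```text
clock: 15.75
eef_pos: [0.5578, 0.2235, 0.119]
ee_rot: [3.141, -0.001, -2.917]
contact_force: [-0.4, 0.3, 1.7]
finger_gap: -0.003
gripper_force: 0.7
```

Request:
{"fn": "drive_tool", "kwargs": {"moves": [[0,0,-3,0,0],[0,0,0,0,0]]}}

```text
clock: 15.95
eef_pos: [0.5584, 0.2236, 0.1172]
ee_rot: [3.141, 0.001, -2.917]
contact_force: [-2.7, 2.0, 6.3]
finger_gap: -0.0
gripper_force: 2.9
```

Request:
{"fn": "drive_tool", "kwargs": {"moves": [[0,0,-3,0,0],[0,0,0,0,0]]}}

```text
clock: 16.15
eef_pos: [0.5588, 0.2239, 0.1158]
ee_rot: [3.14, 0.002, -2.917]
contact_force: [-4.4, 1.5, 12.3]
finger_gap: -0.001
gripper_force: 6.3
```

Request:
{"fn": "drive_tool", "kwargs": {"moves": [[0,0,-4,0,0],[0,0,0,0,0]]}}

```text
clock: 16.35
eef_pos: [0.5594, 0.2243, 0.1138]
ee_rot: [3.14, 0.004, -2.917]
contact_force: [-7.2, 0.7, 21.2]
finger_gap: 0.003
gripper_force: 11.2
```

Request:
{"fn": "drive_tool", "kwargs": {"moves": [[0,0,-4,0,0],[0,0,0,0,0],[0,0,0,0,0]]}}

```text
clock: 16.65
eef_pos: [0.5599, 0.2246, 0.1121]
ee_rot: [3.14, 0.005, -2.917]
contact_force: [-11.5, -0.2, 32.5]
finger_gap: 0.001
gripper_force: 15.8
```

Request:
{"fn": "drive_tool", "kwargs": {"moves": [[0,0,15,0,0],[0,0,35,0,0],[0,0,45,0,0],[0,0,45,0,0],[-40,0,30,0,0],[-40,0,0,0,0],[-40,20,0,0,0],[0,0,0,0,0]]}}

```text
clock: 17.45
eef_pos: [0.4341, 0.2436, 0.2754]
ee_rot: [-3.141, -0.002, -2.915]
contact_force: [0.8, 0.3, -0.7]
finger_gap: -0.003
gripper_force: 0.0
```

```bash
python3 - <<'E'
from h import *
im=env.capture("scene"); s=env.capture("side")
a=cv2.resize(im[110:220,225:325],(400,440),interpolation=cv2.INTER_CUBIC)
b=cv2.resize(s[140:250,225:325],(400,440),interpolation=cv2.INTER_CUBIC)
cv2.imwrite("pics/m4.png",np.hstack([a,b])); state()
E
```

```text
scene 29 [255.62068966 144.48275862]
side 14 [268.21428571 176.42857143]
knob [0.559 0.236 0.108] clamp [0.0224 0.1525] theta -0.04880686883329255 elev -0.0005354810780921746
tcp clamp [-0.093   0.1855] [0.4391 0.243  0.2752] [ 0.4 -0.1  0.8]
```

View pics/m4.png

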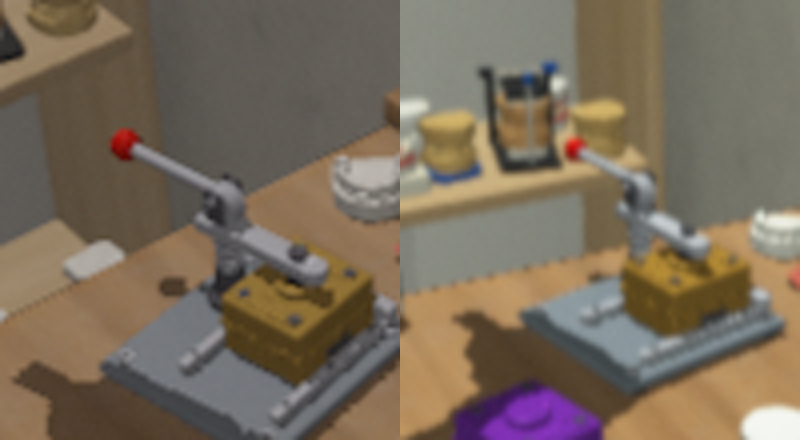

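The lever is level: the knob is at z 0.108 with elevation 0. The strap lies over the boss, the flask is home and the arm is clear, so I'm handing in.

```bash
python3 -c "
from cell import env
print(env.hand_in())"
```

```text
the job is handed in; nothing more can be done
None
```

The job is handed in: the flask is pushed home against the back stop, the strap is swung over its boss, the cam lever is fully down and the arm is clear. The closed gap and clamping force were not measured directly, and the hand-in returned no verdict.

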